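# Test the red terminal in the junction box

## Robot

A 6-joint arm with a two-finger parallel gripper is mounted at the origin on a cart in front of the work surface, level with it; the furniture and walls round the work are solid. World frame = base frame: x ahead of the robot, y to its left, z up, the work surface at z = 0. Lengths are in m, angles in rad, forces in N, time in s.
With the tool pointing down it reaches from about 0.275 to 0.85 m from the base axis. Payload 19 kg.
Tool frame: the origin (TCP) lies at the very end of the fingers, on their centre line; the grasp point (between the pads) lies 19 mm behind it; z points along the fingers, y is the line along which they close (so a half turn about z gives the same grasp; the last joint's range is limited). The gripper opens to 85 mm and grips with 20 to 120 N. Pads are 22 mm wide; open, the fingers measure 114 mm over their backs; the gripper's body (76 mm by 85 mm) begins 54 mm behind the grasp point. The pads swing forward as they close: fully open they stand 13 mm farther back than shut.
Start: joints at [1.08, 0.15, 1.437, -0, 1.554, -0.134], TCP at [0.201, 0.539, 0.231] pointing down, gripper open.
Joint ranges: [-2.8, 2.8], [-0.68, 2.1], [0.12, 2.68], [-1.39, 4.53], [0.16, 2.79], [-2.81, 2.81]. Speed limits (rad/s): [1.89, 1.89, 2.22, 3.01, 3.01, 3.01].

## Interface

Orientations are given as a unit quaternion [x, y, z, w].
In Python, from cell import manip, vision, workorder gives the robot as it stands.
- The arm moves only by the tool send_rows, never from a script. Its argument "steps" is a list of rows, each a list of 3 entries, a list of its own where there are three numbers: the closure, from 0 (fully open) to 1 (shut), then the shift along the tool's x, y, z in m, then the turn about the tool's z in degrees. In form: [[jaw, [x, y, z], yaw], ...]. A call has 1 to 10 rows; each row is the pose to reach, as a shift and turn from the pose commanded when the call began, along the tool's axes at that moment; what a row does not reach only later rows make up. A row lasts 1/8 s, in which the tool goes at most 62.5 mm and 10.7 degrees, less where a joint would pass 70% of its speed; a pose out of reach is approached as far as the arm can. A call with a gripper value outside its range is refused whole. The fingers move at their own pace and stop on an object; the grip force is fixed at half the most. Time passes only in rows, so rows that repeat a pose let the fingers close. It gives the time, the measured TCP pose, the force, the opening and the grip force at its end, in the units of the state.
- manip.read_state(): the state, without advancing time (a new reading comes with each control period).
- vision.grab_frame(name): name is "scene" or "top" or "wrist"; returns (picture, depth): 480x640x3 uint8, red, green, blue; 480x640 float32, m along the optical axis (not along the pixel's ray), 0 where there is no reading.
- vision.camera_model(name): a dict with "fov_y" (degrees; the focal length in pixels is half the picture's height over the tangent of half this angle, whatever the lens; pixels are square), "cx", "cy" (the principal point, pixels), "T" (4x4, takes a point from camera to world coordinates). Camera axes: x right, y up, looking along -z (the intrinsics and any distortion apply to the point x, -y, -z); pixel columns grow to the right and rows downward; lengths in m; the calibration is good to about 2 mm. A picture is of the moment at which its call begins: read the wrist's pose just before it. camera_model takes no time and is no camera call; for the wrist camera it gives the pose at the moment of the call.
- workorder.finish_job(): hands the job in; it is judged then, once.
Trained networks look in the newest picture that a camera, given by its name, has taken for a name from the list of things; names that differ only in an ending like _2 or _b are one class to them, and where a whole thing is asked for, a point or a joint stands for the part that bears it (a point fixed in the world has none). Each returns a list of dicts, best first, with "p" (0 to 1); they miss things now and then, are a little off and sometimes report something else, mostly with a low value. They report only what shows in the picture. A call takes as long as a camera call. They do not tell look-alikes from the thing itself.
- vision.search_frame(camera, thing): "location" ([x, y, z] in m, in world coordinates, good to about 4 mm: the middle of the surface that is visible of it).
The state is a dict: "t": time; "joint_positions": joint angles; "dq": joint speeds; "tau": joint torques, N m; "tool_pos": TCP position; "eef_rot": TCP orientation; "force": force on the tool from outside, world axes, zero at the start; "wrist_torque": the same for the moment, N m; "opening": opening from 0.0 (shut) to 1.0 (fully open); "gripper_force": force on a finger pad.
Only numpy, scipy, OpenCV 4.12 (cv2) and the standard library are available. Lean on these libraries where they do the work, as an engineer would, in place of code of your own. Each camera call takes 0.05 s, during which the arm holds its last target. There are 200 camera calls.

## Task

Take the yellow voltage tester out of its wooden stand and, with its blade under the orange tab, pry the cover of the grey junction box up until it stands upright or farther and stays so; keep the gripper itself off the box and cover. Then hold the tester upright with its tip on the brass contact in the red collar, pressing gently so that the sprung contact goes about half-way down, and finish while holding it there: do not let go. Do not touch the blue or black terminal, and leave the other things on the bench where they are.

Things in the scene. Friction and masses are not known exactly. Their poses are not given: they have to be found in the camera images.
- tester_handle (a point): Voltage tester like a screwdriver, 145 mm long, 60 g, standing upright in the middle hole of the stand, blade down; this point is the centre of its yellow handle: 24 x 24 mm square with rounded edges, 62 mm long, flat faces across its x and y, which may be gripped hard. z runs along the tester, away from the tip. Above the handle is a 14 mm high black and red cap, 16 to 23 mm across. The tip lies 101 mm below this point.
- tester_tip (a point): Tip of the tester: a flat steel blade 7 mm wide (along y), 2 mm thick (along x) and 12 mm long, then a red round shaft 7 mm across; blade and shaft together are 70 mm. Same axes as the handle. In the stand the tip hangs 10 mm above the bench, free in the hole.
- tool_stand: Fixed wooden block 70 x 110 x 80 mm (x, y, z), origin under its centre; the tester's blade and shaft hang in its middle hole (10 mm wide), the handle's shoulder rests on its top. Lift the tester at least 75 mm to clear it.
- junction_box: Fixed grey open box 110 x 160 x 60 mm (x, y, z), walls 4 mm, origin under its centre on the bench; x points from its front (the side of the orange tab, which looks to the robot's left and a little towards it) to its back, where the cover is hinged. Three terminals stand in a row along its y, 42 mm apart, 5 mm in front of its centre.
- cover_hinge (a point): Middle of the cover's hinge line, on the box's back upper edge: 55 mm behind the box's centre, 60 mm above the bench; the line runs along the box's y. When shut, the cover's underside lies at the height of this point. The point turns with the cover; with the cover shut its axes are those of the box.
- pry_tab (a point): Middle of the front lower edge of the orange pry tab on the cover; the tab is 60 mm wide along the box's y and 5 mm thick and sticks out 18 mm in front of the box's front wall, 60 mm above the bench, with free space under it. 129 mm from the hinge line. It moves with the cover.
- cover (a joint): Opening angle of the white cover (5 mm thick plate with the orange tab, 60 g) in rad: 0 shut, 1.57 upright, 1.9 stop. A stiff hinge: it takes about 1 N at the tab and the cover stays where it is left.
- red_contact_top (a point): Centre of the flat top of the brass contact in the red collar (collar 29 mm, contact 16 mm across); it stands 49 mm above the bench when not pressed, 14 mm above the collar, and moves down with the contact. The three terminals may stand in any order.
- red_contact (a joint): How far the red terminal's sprung contact is pressed down, m: 0 up, 0.010 at its stop. The spring takes 1.5 N at the start of travel and 5.5 N at the stop.
- blue_terminal: Terminal with a blue collar, made like the red one (block 34 x 30 mm), not to be touched; origin under its centre, contact top 40 mm above it.
- black_terminal: Terminal with a black collar, made like the red one (block 34 x 30 mm), not to be touched; origin under its centre, contact top 40 mm above it.
- masking_roll: Bystander: roll of cream masking tape, 96 mm across, 25 mm high.
- blue_tool: Bystander: blue rotary tool, lying, 182 x 42 x 42 mm.
- pliers_2: Bystander: pliers with blue grips, lying flat, 176 mm long.
- orange_tape: Bystander: small roll of black tape, 53 mm across, 19 mm high.
- hex_keys: Bystander: hex keys in a red holder, 90 mm long.
There are look-alikes about, which are no part of the job. What is shaped like the part that bears tester_handle but pink or turquoise is not meant.

How it is judged:
On the way, in this order (a step that is already met when the one before it is completed fails the run):
1. the tester is lifted clear of its stand (height (world z) of tester_tip above 0.083 m), for 0.1 s.
2. the tester's blade is prying the cover up (value of joint cover above 0.2 rad and contact force between tester and junction_box above 0.1 N), for 0.1 s.
3. the cover stands open (value of joint cover above 1.3 rad), for 0.1 s.
At the end, for the whole second after the job is handed in: The cover is open at least 1.3 rad (75 degrees) by itself; the gripper holds the tester upright within 0.17 rad (10 degrees), tip within 7 mm of the centre of the red-collared contact, pressing it down 2 to 8 mm of its 10 mm with 1 to 8 N, at rest and touching nothing else of the box or cover (value of joint cover above 1.3 rad and value of joint red_contact between 0.002 and 0.008 m and horizontal distance between tester_tip and red_contact_top below 0.007 m and angle between tester_tip's own z axis and vertical below 0.17 rad and height (world z) of tester_tip above 0.035 m and contact force between tester and red_terminal between 1 and 8 N and contact force between the fingers and tester above 2 N and contact force between tester and junction_box below 0.5 N and linear speed of tester below 0.02 m/s); the arm keeps its last pose, push and grip.
It fails at once if the gripper or arm touches the cover or box (contact force between any of the fingers, the arm and junction_box above 2 N).
It fails at once if the tester or gripper touches the blue or black terminal (contact force between any of tester, the fingers and blue_terminal above 1 N or contact force between any of tester, the fingers and black_terminal above 1 N).
It fails at once if the red contact is struck or pressed hard (over 20 N) (contact force between anything else and red_terminal above 20 N).
It fails at once if another thing on the bench is moved more than 30 mm (distance of any of masking_roll, blue_tool, pliers_2, orange_tape, hex_keys from where it was at the start of the episode above 0.03 m).
It also fails if it takes over 59 s, if anything falls off the work surface, if the arm or the gripper's body presses on something with over 40 N, if the wrist force passes 120 N, or if a joint passes its speed limit or range.

## Working session

There is one attempt and no reset: what is moved stays moved. The work goes in short steps, Python scripts to look and compute and a tool call to move; the robot and the scene stay as the last step left them, time stands still between calls to the robot, and variables do not carry over. Pictures are saved under pics/ and viewed, at most 10 in all, crops included, and the job is handed in when it is done.

Besides the shell and the picture viewer there is one more tool, called after "Request:" by a JSON object that holds its "api" and its "payload". send_rows: Moves the arm, as the interface text tells. Its arguments: {"type":"object","properties":{"steps":{"type":"array"}},"required":["steps"]}

```bash
mkdir -p pics; ls; cat > h.py <<'E'
import numpy as np, cv2
from cell import manip, vision, workorder
from scipy.spatial.transform import Rotation as R
def grab(n,name=None):
    T=vision.camera_model(n); p,d=vision.grab_frame(n)
    if name: cv2.imwrite('pics/'+name+'.png',p[:,:,::-1])
    return p,d,T
def world(m,u,v,z):
    f=240/np.tan(np.radians(m['fov_y']/2))
    u=np.asarray(u,float);v=np.asarray(v,float);z=np.asarray(z,float)
    c=np.stack([(u-m['cx'])/f*z,-(v-m['cy'])/f*z,-z],-1)
    T=np.array(m['T']);return c@T[:3,:3].T+T[:3,3]
def pix(m,P):
    T=np.array(m['T']);c=(np.asarray(P)-T[:3,3])@T[:3,:3]
    f=240/np.tan(np.radians(m['fov_y']/2))
    return np.array([m['cx']+f*c[0]/-c[2],m['cy']-f*c[1]/-c[2]])
E
python3 - <<'E'
from h import *
np.set_printoptions(precision=3,suppress=True)
print(manip.read_state())
for n in ['scene','top']:
    p,d,m=grab(n,n+'0'); print(n,m)
    for t in ['tester_handle','tool_stand','junction_box','pry_tab','cover','cover_hinge','red_contact_top','blue_terminal','blue_tool','masking_roll','pliers_2','orange_tape','hex_keys']:
        try:
            for r in vision.search_frame(n,t)[:4]: print(t,round(r['p'],2),np.array(r['location']),pix(m,r['location']))
        except Exception as e: print(t,e)
E
```

```text
pics
{'t': 0.0, 'joint_positions': array([ 1.08 ,  0.151,  1.438,  0.   ,  1.554, -0.134]), 'dq': array([ 0.   , -0.   , -0.   , -0.001, -0.001, -0.001]), 'tau': array([ -0.001, -71.307, -57.085,  -0.   ,   0.009,  -0.   ]), 'tool_pos': array([0.201, 0.539, 0.231]), 'eef_rot': array([ 0.177,  0.984, -0.001, -0.   ]), 'force': array([ 0.327, -0.115,  0.668]), 'wrist_torque': array([0.004, 0.072, 0.019]), 'gripper_force': 0.0, 'opening': 0.9990149687526055}
scene {'fov_y': 48.803210638283424, 'cx': 321.96866032137746, 'cy': 238.30150620457883, 'T': array([[ 0.811,  0.401, -0.427, -0.003],
       [-0.585,  0.529, -0.615, -0.685],
       [-0.021,  0.748,  0.663,  0.866],
       [ 0.   ,  0.   ,  0.   ,  1.   ]])}
tester_handle 0.76 [0.543 0.34  0.104] [267.41  164.442]
tester_handle 0.73 [0.43  0.313 0.121] [233.4   179.461]
tester_handle 0.72 [0.317 0.252 0.109] [203.246 213.23 ]
tester_handle 0.65 [0.41  0.407 0.102] [209.413 171.321]
tool_stand 0.9 [0.416 0.298 0.054] [234.698 205.861]
junction_box 0.82 [0.516 0.012 0.065] [335.412 248.394]
pry_tab 0.71 [0.369 0.117 0.039] [255.833 25
[... 1034 characters left out ...]
junction_box 0.68 [0.535 0.035 0.066] [323.038 228.02 ]
pry_tab 0.81 [0.537 0.034 0.066] [323.276 226.912]
pry_tab 0.26 [0.439 0.309 0.081] [201.977 266.636]
cover 0.62 [0.533 0.035 0.066] [322.764 228.799]
cover_hinge 0.92 [0.538 0.034 0.066] [323.284 226.402]
cover_hinge 0.52 [0.535 0.038 0.064] [321.751 227.726]
cover_hinge 0.42 [0.374 0.124 0.037] [283.742 297.136]
blue_tool 0.91 [0.373 0.126 0.036] [282.948 297.589]
masking_roll 0.75 [0.649 0.27  0.025] [226.766 181.447]
pliers_2 0.76 [ 0.429 -0.217  0.008] [427.858 276.904]
orange_tape 0.68 [ 0.472 -0.331  0.018] [477.041 259.407]
hex_keys 0.64 [0.435 0.312 0.14 ] [194.07  267.142]
hex_keys 0.49 [ 0.36  -0.279  0.008] [453.922 306.226]
```

View pics/scene0.png

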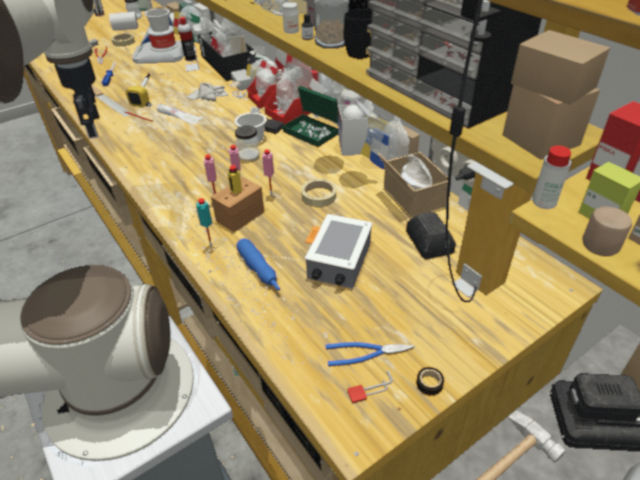

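View pics/top0.png

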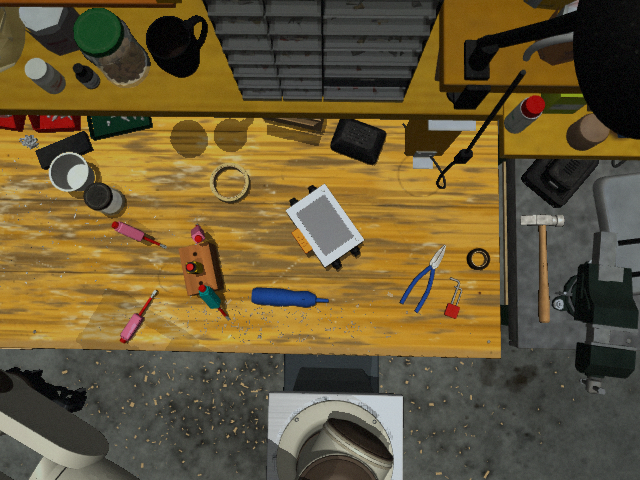

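The yellow tester stands in the stand at scene (234,180) / top (192,266). The candidates that could be confused with it are pink at scene (210,165), (234,155) and (268,162), and turquoise at (204,212). The orange tab is at scene (313,236) / top (301,241). Next I'll measure with colour masks and depth.

```bash
cat > seg.py <<'E'
from h import *
np.set_printoptions(precision=4,suppress=True)
import sys
rng={'yellow':((22,120,60),(34,255,255),'y'),'pink':((150,70,60),(176,255,255),0),'turq':((80,120,40),(95,255,255),0),'orange':((8,170,170),(18,255,255),0)}
for n,roi in [('top',(90,200,240,345)),('scene',(190,140,290,260))]:
    p,d,m=grab(n); hsv=cv2.cvtColor(p,cv2.COLOR_RGB2HSV)
    vv,uu=np.mgrid[:480,:640]; W=world(m,uu,vv,d)
    for k,(lo,hi,_) in rng.items():
        M=cv2.inRange(hsv,lo,hi)
        r=roi if k!='orange' else ((285,225,320,260) if n=='top' else (300,222,325,248))
        B=np.zeros_like(M);B[r[1]:r[3],r[0]:r[2]]=1
        M=M*B
        if k in('yellow','turq','pink'): M[(W[...,2]<.05)|(W[...,2]>.2)]=0
        c,l,s,ce=cv2.connectedComponentsWithStats(M)
        for i in range(1,c):
            if s[i,4]>8:
                q=W[l==i]; print(n,k,s[i],ce[i],'med',np.median(q,0),'lo',np.percentile(q,5,0),'hi',np.percentile(q,95,0))
    # cover
    M=(W[...,2]>.05)&(W[...,2]<.08)&(W[...,1]<.16)&(W[...,1]>-.12)&(W[...,0]>.42)&(W[...,0]<.66)
    q=W[M]; rect=cv2.minAreaRect(q[:,:2].astype(np.float32)); print(n,'boxtop',len(q),rect,np.median(q[:,2]))
    print(cv2.boxPoints(rect))
    M2=(W[...,2]>.07)&(W[...,2]<.09)&(W[...,1]>.2)&(W[...,1]<.4)&(W[...,0]>.34)&(W[...,0]<.54)
    q=W[M2]; rect=cv2.minAreaRect(q[:,:2].astype(np.float32)); print(n,'stand',len(q),rect,np.median(q[:,2]))
p,d,m=grab('top'); cv2.imwrite('pics/crop.png',cv2.resize(p[210:350,100:340,::-1],None,fx=3.3,fy=3.3,interpolation=cv2.INTER_CUBIC))
E
python3 seg.py
```

```text
top yellow [193 261   6   4  10] [195.2 262.5] med [0.4456 0.3105 0.1386] lo [0.4428 0.3085 0.1229] hi [0.4479 0.3139 0.1459]
top yellow [193 268   7   5  12] [196.     270.1667] med [0.4289 0.3075 0.1392] lo [0.4257 0.3062 0.1237] hi [0.4321 0.3131 0.1444]
top turq [200 285  21  24 260] [211.0846 297.0692] med [0.371  0.2824 0.0925] lo [0.3506 0.2694 0.0675] hi [0.3911 0.2977 0.1104]
top orange [292 229  20  22 147] [301.0068 239.2041] med [0.5086 0.0855 0.0642] lo [0.4853 0.0671 0.06  ] hi [0.5271 0.1016 0.0674]
top boxtop 3547 ((0.5373309850692749, 0.039207153022289276), (0.16246382892131805, 0.13004568219184875), 35.579246520996094) 0.06477408049956201
[[ 0.4334  0.0448]
 [ 0.5091 -0.0609]
 [ 0.6412  0.0336]
 [ 0.5656  0.1394]]
top stand 1327 ((0.4174412786960602, 0.314141184091568), (0.14806562662124634, 0.07115016877651215), 13.44559097290039) 0.07915536120138955
scene yellow [227 171  15  23 231] [234.3377 181.3853] med [0.4297 0.3095 0.1161] lo [0.4216 0.3052 0.0872] hi [0.4442 0.3203 0.1409]
scene turq [213 194  14  26 270] [219.4926 206.7074] med [0.3687 0.2789 0.0861] lo [0.3525 0.268  0.0642] hi [0.3865 0.2917 0.109 ]
scene orange [307 227  11  16  75] [311.9467 234.6   ] med [0.5016 0.082  0.0647] lo [0.481  0.0682 0.0628] hi [0.5217 0.099  0.0665]
scene boxtop 2699 ((0.5349999666213989, 0.03923816978931427), (0.16522322595119476, 0.13110816478729248), 36.236812591552734) 0.06458787721234993
[[ 0.4296  0.0433]
 [ 0.5071 -0.0625]
 [ 0.6404  0.0352]
 [ 0.5629  0.1409]]
scene stand 743 ((0.41479939222335815, 0.3137883245944977), (0.15271972119808197, 0.07571174949407578), 13.811713218688965) 0.07869415065793084
```

View pics/crop.png

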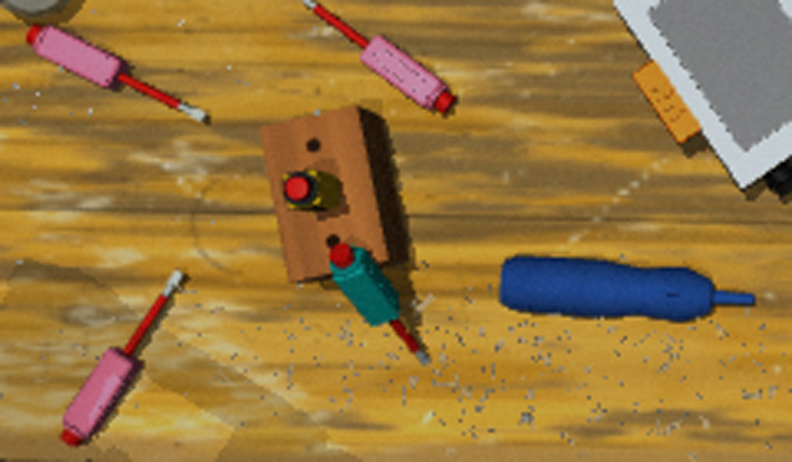

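The look-alikes have toppled since the first frame: three pink ones now lie on the bench and the turquoise one leans on the stand at crop (365,285). The yellow tester stands upright in the middle hole, at crop (310,190), so that is the target. Next I'll plan the wrist view.

```bash
cat >> h.py <<'E'
def go(target,yaw=None,cmd=None):
    "tool-frame shift (m) and turn (deg) from present pose to world target; yaw=world angle of tool y, mod 180"
    s=manip.read_state(); Q=R.from_quat(s['eef_rot']).as_matrix()
    sh=Q.T@(np.array(target)-s['tool_pos']); a=np.degrees(np.arctan2(Q[1,1],Q[0,1]))
    t=None if yaw is None else -((yaw-a+90)%180-90)
    return np.round(sh,4),'yaw now %.1f'%a,'turn',t,'q6',s['joint_positions'][5],'t',s['t'],'F',s['force']
E
python3 - <<'E'
from h import *
np.set_printoptions(precision=4,suppress=True)
s=manip.read_state();m=vision.camera_model('wrist');T=np.array(m['T'])
Q=R.from_quat(s['eef_rot']).as_matrix()
print('cam in tool',Q.T@(T[:3,3]-s['tool_pos']),'look',Q.T@-T[:3,2],m['fov_y'])
print(Q)
print(go([.435,.311,.33],90-13))
E
```

```text
cam in tool [ 0.0704 -0.0007 -0.1427] look [-0.2745  0.0001  0.9616] 71.73431036969963
[[-0.937   0.3493 -0.0001]
 [ 0.3493  0.937  -0.0002]
 [ 0.     -0.0002 -1.    ]]
(array([-0.299 , -0.1316, -0.0987]), 'yaw now 69.6', 'turn', np.float64(-7.447376327685134), 'q6', np.float64(-0.13394788727234683), 't', 1.55, 'F', array([ 0.9298,  0.1428, -0.0018]))
```

Request:
{"api": "send_rows", "payload": {"steps": [[0,[-0.05,-0.02,-0.03],-5],[0,[-0.1,-0.04,-0.06],-10],[0,[-0.15,-0.065,-0.07],-15],[0,[-0.2,-0.09,-0.07],-20],[0,[-0.25,-0.11,-0.07],-26],[0,[-0.28,-0.125,-0.07],-32],[0,[-0.28,-0.13,-0.07],-32]]}}

```text
t: 2.42
tool_pos: [0.4191, 0.3177, 0.301]
eef_rot: [-0.1, 0.995, -0.0, -0.0]
force: [0.0, 0.8, -0.3]
opening: 0.995
gripper_force: 0.0
```

```bash
cat > w.py <<'E'
from h import *
import sys
np.set_printoptions(precision=4,suppress=True)
print(manip.read_state()['tool_pos'])
p,d,m=grab('wrist',sys.argv[1])
hsv=cv2.cvtColor(p,cv2.COLOR_RGB2HSV);vv,uu=np.mgrid[:480,:640];W=world(m,uu,vv,d)
M=(hsv[...,0]>20)&(hsv[...,0]<36)&(hsv[...,1]>120)&(W[...,2]>.085)&(W[...,2]<.17)
q=W[M];print('yellow',len(q),np.percentile(q,[2,10,50,90,98],0))
M3=M&(W[...,2]>.134);q=W[M3]
if len(q)>20:
    r=cv2.minAreaRect(q[:,:2].astype(np.float32));print('top of handle',len(q),r)
M=(W[...,2]>.147)&(W[...,2]<.17);q=W[M];print('cap',len(q),np.percentile(q,[2,50,98],0) if len(q) else 0)
M=(W[...,2]>.074)&(W[...,2]<.084)&(abs(W[...,0]-.43)<.1)&(abs(W[...,1]-.31)<.1)&(hsv[...,0]<20);q=W[M]
print('stand',cv2.minAreaRect(q[:,:2].astype(np.float32)),np.median(q[:,2]))
E
python3 w.py w1
```

```text
[0.4191 0.3177 0.301 ]
yellow 322 [[0.4221 0.3071 0.0863]
 [0.4224 0.3084 0.0964]
 [0.4249 0.3189 0.1362]
 [0.4387 0.3291 0.1416]
 [0.4461 0.332  0.1438]]
top of handle 167 ((0.43482381105422974, 0.3202405571937561), (0.023277586326003075, 0.023145008832216263), 10.913899421691895)
cap 246 [[0.4277 0.3127 0.1486]
 [0.4343 0.3198 0.1542]
 [0.4416 0.327  0.1557]]
stand ((0.43559780716896057, 0.3199293315410614), (0.11041693389415741, 0.07009132951498032), 13.67793083190918) 0.08002620187750514
```

View pics/w1.png

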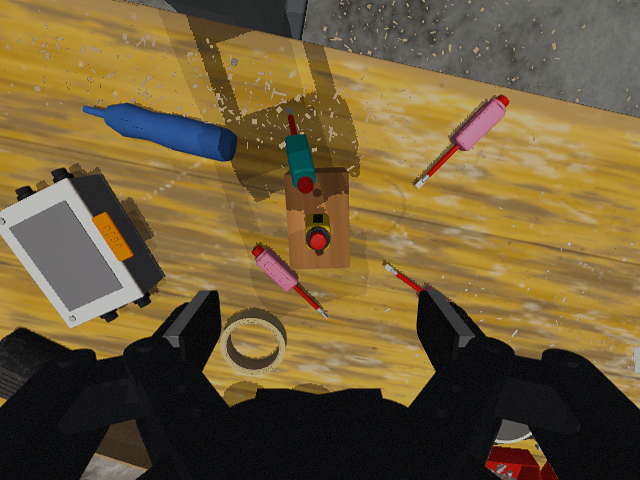

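```bash
python3 -c "
from h import *
print(go([.4347,.3201,.106],102.5))"
```

```text
(array([-0.0168, -0.0013,  0.1952]), 'yaw now 101.4', 'turn', np.float64(-1.0843770587135992), 'q6', np.float64(-1.2662644871920419), 't', 2.475, 'F', array([0.468505  , 0.70277666, 0.30554818]))
```

Request:
{"api": "send_rows", "payload": {"steps": [[0,[-0.017,-0.001,0.05],-1],[0,[-0.017,-0.001,0.1],-1],[0,[-0.017,-0.001,0.15],-1],[0,[-0.017,-0.001,0.18],-1],[0,[-0.017,-0.001,0.195],-1],[0,[-0.017,-0.001,0.195],-1],[1,[-0.017,-0.001,0.195],-1],[1,[-0.017,-0.001,0.195],-1],[1,[-0.017,-0.001,0.195],-1],[1,[-0.017,-0.001,0.195],-1]]}}

```text
t: 3.72
tool_pos: [0.4348, 0.3216, 0.1067]
eef_rot: [-0.109, 0.994, 0.0, 0.0]
force: [-0.5, -0.9, 3.7]
opening: 0.275
gripper_force: 62.0
```

Request:
{"api": "send_rows", "payload": {"steps": [[1,[0,0,0],0],[1,[0,0,0],0],[1,[0,0,-0.02],0],[1,[0,0,-0.05],0],[1,[0,0,-0.08],0],[1,[0,0,-0.11],0],[1,[0,0,-0.12],0],[1,[0,0,-0.12],0]]}}

```text
t: 4.72
tool_pos: [0.4347, 0.3216, 0.2259]
eef_rot: [-0.109, 0.994, -0.0, -0.0]
force: [0.7, -0.1, -1.0]
opening: 0.268
gripper_force: 61.5
```

Request:
{"api": "send_rows", "payload": {"steps": [[1,[0,-0.04,0],-5],[1,[0,-0.09,0],-10],[1,[0,-0.14,0],-15],[1,[-0.001,-0.18,0],-20],[1,[-0.001,-0.205,0],-23],[1,[-0.001,-0.21,0],-23],[1,[-0.001,-0.21,0],-23]]}}

```text
t: 5.6
tool_pos: [0.481, 0.1171, 0.2255]
eef_rot: [-0.305, 0.952, 0.0, -0.001]
force: [-0.1, 0.3, -1.5]
opening: 0.269
gripper_force: 61.5
```

```bash
cat > b.py <<'E'
from h import *
import sys
np.set_printoptions(precision=4,suppress=True)
s=manip.read_state();print(s['tool_pos'],s['eef_rot'])
for n in ['wrist','scene','top']:
    p,d,m=grab(n,sys.argv[1] if n=='wrist' else None)
    hsv=cv2.cvtColor(p,cv2.COLOR_RGB2HSV);vv,uu=np.mgrid[:480,:640];W=world(m,uu,vv,d)
    near=(np.hypot(W[...,0]-.537,W[...,1]-.035)<.13)
    O=near&(hsv[...,0]>7)&(hsv[...,0]<18)&(hsv[...,1]>190)&(W[...,2]>.055)
    q=W[O]
    if len(q)>10: r=cv2.minAreaRect(q[:,:2].astype(np.float32));print(n,'orange',len(q),np.median(q,0),r);print(cv2.boxPoints(r))
    C=near&(W[...,2]>.06)&(W[...,2]<.07)&(hsv[...,1]<60)
    q=W[C]
    if len(q)>10: r=cv2.minAreaRect(q[:,:2].astype(np.float32));print(n,'cover',len(q),np.median(q,0),r)
E
python3 b.py w2
```

```text
[0.481  0.1171 0.2255] [-0.3047  0.9525  0.0002 -0.0006]
wrist orange 551 [0.489  0.0759 0.0649] ((0.47935551404953003, 0.08568818867206573), (0.0962994173169136, 0.05936438590288162), 41.26348876953125)
[[0.4236 0.0762]
 [0.4627 0.0316]
 [0.5351 0.0951]
 [0.496  0.1398]]
wrist cover 19795 [0.535  0.0289 0.0658] ((0.5423270463943481, 0.03252825140953064), (0.16194401681423187, 0.11240120977163315), 35.76512908935547)
scene cover 2331 [0.5356 0.0264 0.0647] ((0.5403133034706116, 0.03158922493457794), (0.16591201722621918, 0.11254861205816269), 35.721981048583984)
top cover 1898 [0.528  0.0114 0.0649] ((0.5420858263969421, 0.03187159448862076), (0.16114747524261475, 0.11124234646558762), 35.77106857299805)
```

View pics/w2.png

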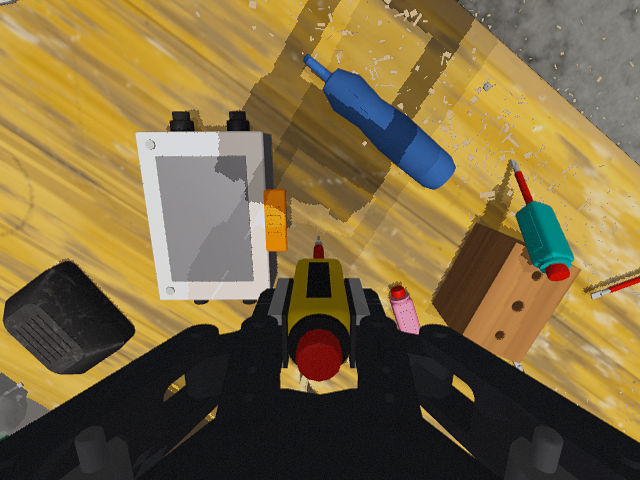

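The wrist picture shows the orange tab at (276,220) on the shut cover and the tester upright in the grip, with its tip at (318,245). Box centre is (0.542, 0.032), and all three cameras agree. Next I'll lower the tester in front of the tab and approach.

Request:
{"api": "send_rows", "payload": {"steps": [[1,[0,0,0.04],0],[1,[0,0,0.08],0],[1,[0,0,0.0935],0],[1,[0,-0.015,0.0935],0],[1,[0,-0.025,0.0935],0],[1,[0,-0.027,0.0935],0],[1,[0,-0.029,0.0935],0]]}}

```text
t: 6.62
tool_pos: [0.4981, 0.094, 0.1338]
eef_rot: [-0.305, 0.952, 0.001, 0.0]
force: [-8.7, 13.8, 5.7]
opening: 0.272
gripper_force: 62.1
```

Request:
{"api": "send_rows", "payload": {"steps": [[1,[0,-0.001,0],0],[1,[0,-0.002,0],0]]}}

```text
t: 6.88
tool_pos: [0.4988, 0.0931, 0.1338]
eef_rot: [-0.305, 0.952, 0.002, 0.0]
force: [-10.7, 17.1, 6.8]
opening: 0.273
gripper_force: 62.8
```

Request:
{"api": "send_rows", "payload": {"steps": [[1,[0,0,-0.004],0],[1,[0,0,-0.008],0],[1,[0,0,-0.012],0],[1,[0,0,-0.016],0],[1,[0,0,-0.02],0],[1,[0,0,-0.02],0]]}}

```text
t: 7.62
tool_pos: [0.4992, 0.0924, 0.1539]
eef_rot: [-0.305, 0.952, 0.001, 0.0]
force: [-5.2, 10.5, 0.4]
opening: 0.276
gripper_force: 61.5
```

```bash
cat > c.py <<'E'
from h import *
import sys
np.set_printoptions(precision=4,suppress=True)
s=manip.read_state();print(s['tool_pos'],s['t'],s['force'])
bx=np.array([.5843,-.8116]);by=np.array([.8116,.5843]);C=np.array([.5421,.0323])
for n in sys.argv[1].split(','):
    p,d,m=grab(n,sys.argv[2]+n if len(sys.argv)>2 else None)
    hsv=cv2.cvtColor(p,cv2.COLOR_RGB2HSV);vv,uu=np.mgrid[:480,:640];W=world(m,uu,vv,d)
    X=(W[...,:2]-C)@bx;Y=(W[...,:2]-C)@by
    O=(hsv[...,0]>7)&(hsv[...,0]<18)&(hsv[...,1]>190)&(X>-.09)&(X<.08)&(abs(Y)<.032)&(W[...,2]>.055)&(W[...,2]<.22)
    print(n,'orange n',O.sum(),'x',np.median(X[O]),'y',np.median(Y[O]),'z',np.median(W[...,2][O]),'ang~',np.arctan2(np.median(W[...,2][O])-.062,.055-np.median(X[O])))
    V=(hsv[...,1]<60)&(hsv[...,2]>90)&(X>-.09)&(X<.1)&(abs(Y)<.08)&(W[...,2]>.06)&(W[...,2]<.22)
    if V.sum()>50: print('  white x,z fit',np.polyfit(X[V],W[...,2][V],1),V.sum())
E
python3 c.py scene,wrist p1
```

```text
[0.4992 0.0924 0.1539] 7.625 [-5.1803 10.5264  0.3861]
scene orange n 34 x -0.0615812608290503 y -0.003670191207398631 z 0.08244338937491785 ang~ 0.17359244679178346
  white x,z fit [-0.2251  0.0744] 2298
wrist orange n 1730 x -0.06122699070187454 y -0.010694222465373797 z 0.08317839114726712 ang~ 0.180238342715495
  white x,z fit [-0.1954  0.0751] 26534
```

View pics/p1wrist.png

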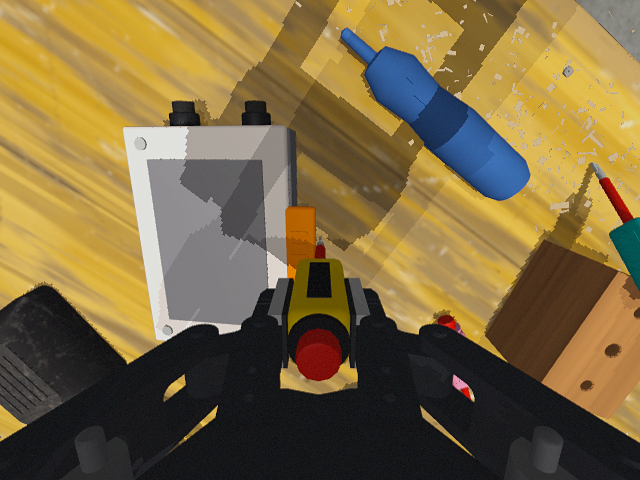

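The cover has risen to about 0.19 rad and the tester's shaft is lifting the tab. I'll follow the arc.

Request:
{"api": "send_rows", "payload": {"steps": [[1,[0,-0.002,-0.007],0],[1,[0,-0.004,-0.014],0],[1,[0,-0.0065,-0.02],0],[1,[0,-0.009,-0.026],0],[1,[0,-0.012,-0.032],0],[1,[0,-0.0145,-0.0375],0],[1,[0,-0.018,-0.043],0],[1,[0,-0.021,-0.0485],0]]}}

```text
t: 8.72
tool_pos: [0.5111, 0.0759, 0.2029]
eef_rot: [-0.306, 0.952, 0.002, 0.0]
force: [-7.8, 13.7, 8.7]
opening: 0.273
gripper_force: 62.9
```

```bash
python3 c.py scene,wrist
```

```text
[0.5111 0.0759 0.2029] 8.725 [-7.7929 13.6822  8.6823]
scene orange n 46 x -0.04337892014512579 y -0.001353349805091344 z 0.12783585043863466 ang~ 0.5897591532004893
  white x,z fit [-0.6925  0.1018] 2216
wrist orange n 1487 x -0.04238248686926581 y -0.010891202549572317 z 0.129471668314051 ang~ 0.6059126434500846
  white x,z fit [-0.596   0.1013] 14350
```

Request:
{"api": "send_rows", "payload": {"steps": [[1,[0,-0.005,-0.009],0],[1,[0,-0.011,-0.016],0],[1,[0,-0.018,-0.023],0],[1,[0,-0.025,-0.029],0],[1,[0,-0.033,-0.035],0],[1,[0,-0.041,-0.04],0],[1,[0,-0.05,-0.044],0],[1,[0,-0.059,-0.049],0]]}}

```text
t: 9.82
tool_pos: [0.5462, 0.0259, 0.2504]
eef_rot: [-0.305, 0.952, -0.0, -0.0]
force: [-0.5, 0.2, -1.0]
opening: 0.27
gripper_force: 61.4
```

```bash
python3 c.py scene,wrist
```

```text
[0.5462 0.0259 0.2504] 9.825 [-0.51    0.2    -0.9521]
scene orange n 39 x 0.01721314248391937 y -0.005600471236593611 z 0.17473449621201964 ang~ 1.2473806345456684
  white x,z fit [-1.6398  0.1781] 1190
wrist orange n 726 x 0.016933942795813582 y -0.012823920001709123 z 0.17956953381895896 ang~ 1.2576729402301177
  white x,z fit [-0.1277  0.1359] 2397
```

Request:
{"api": "send_rows", "payload": {"steps": [[1,[0,-0.008,-0.003],0],[1,[0,-0.016,-0.005],0],[1,[0,-0.024,-0.006],0],[1,[0,-0.032,-0.006],0],[1,[0,-0.04,-0.006],0],[1,[0,-0.048,-0.006],0],[1,[0,-0.054,-0.006],0],[1,[0,-0.054,-0.006],0]]}}

```text
t: 10.92
tool_pos: [0.5774, -0.0178, 0.2561]
eef_rot: [-0.305, 0.952, -0.0, -0.0]
force: [-0.1, 0.6, -0.7]
opening: 0.274
gripper_force: 61.5
```

```bash
python3 c.py scene,top
```

```text
[ 0.5774 -0.0178  0.2561] 10.925 [-0.1321  0.55   -0.7432]
scene orange n 5 x 0.06907221584521243 y -0.007613938630827654 z 0.18653031248771035 ang~ 1.6833213163438983
  white x,z fit [0.8506 0.0813] 261
top orange n 35 x 0.06637013139764676 y -0.019452920791882107 z 0.18489864718196758 ang~ 1.6630500434356257
```

Request:
{"api": "send_rows", "payload": {"steps": [[1,[0,0.03,0],0],[1,[0,0.07,0],0],[1,[0,0.11,0],0],[1,[0,0.11,0],0]]}}

```text
t: 11.52
tool_pos: [0.5121, 0.074, 0.257]
eef_rot: [-0.307, 0.952, -0.0, 0.001]
force: [-0.3, -0.0, -0.2]
opening: 0.272
gripper_force: 61.5
```

```bash
cat > t.py <<'E'
from h import *
import sys
np.set_printoptions(precision=4,suppress=True)
s=manip.read_state();print(s['tool_pos'],s['t'])
bx=np.array([.5843,-.8116]);by=np.array([.8116,.5843]);C=np.array([.5421,.0323])
for n in ['wrist','scene','top']:
    p,d,m=grab(n,sys.argv[1]+n)
    for t in ['red_contact_top','blue_terminal','black_terminal']:
        for r in vision.search_frame(n,t)[:2]:
            l=np.array(r['location']);print(n,t,round(r['p'],2),l,pix(m,l),'box',(l[:2]-C)@bx,(l[:2]-C)@by)
    hsv=cv2.cvtColor(p,cv2.COLOR_RGB2HSV);vv,uu=np.mgrid[:480,:640];W=world(m,uu,vv,d)
    X=(W[...,:2]-C)@bx;Y=(W[...,:2]-C)@by;Z=W[...,2]
    ins=(abs(X+.005)<.03)&(abs(Y)<.07)
    for k,lo,hi,zz in [('brass',15,32,(.042,.056)),('red',0,8,(.02,.045)),('blue',98,125,(.02,.045))]:
        M=ins&(hsv[...,0]>=lo)&(hsv[...,0]<=hi)&(hsv[...,1]>90)&(Z>zz[0])&(Z<zz[1])
        c,l,st,ce=cv2.connectedComponentsWithStats(M.astype(np.uint8))
        for i in range(1,c):
            if st[i,4]>6: q=l==i;print('  ',n,k,st[i,4],ce[i],'mid xyz',(np.percentile(W[q],5,0)+np.percentile(W[q],95,0))/2,'box',np.median(X[q]),np.median(Y[q]))
E
python3 t.py t1; python3 c.py top
```

```text
[0.5121 0.074  0.257 ] 11.525
wrist red_contact_top 0.67 [ 0.5702 -0.019   0.1399] [182.2994 223.8578] box 0.05805391000000001 -0.007168629999999991
wrist red_contact_top 0.54 [0.5016 0.0107 0.0486] [274.6513 166.9089] box -0.006133589999999991 -0.045490679999999985
wrist blue_terminal 0.87 [0.5734 0.059  0.0327] [276.8262 242.1922] box -0.0033811299999999983 0.041003889999999994
wrist black_terminal 0.92 [0.5367 0.0385 0.0345] [279.6027 206.8425] box -0.008187140000000039 -0.0007599800000000597
   wrist brass 181 [274.2762 170.3039] mid xyz [0.5048 0.0124 0.0488] box -0.00552356518062551 -0.04227599205309661
   wrist brass 176 [275.6591 209.7443] mid xyz [0.5387 0.0365 0.0479] box -0.005693303106167773 -0.00020558144197564275
   wrist brass 161 [277.0186 246.4286] mid xyz [0.5725 0.0608 0.0471] box -0.005550286279091755 0.041113529028983874
   wrist red 348 [276.7414 168.6092] mid xyz [0.5049 0.0123 0.0345] box -0.007868198299773975 -0.04336796085570823
   wrist blue 265 [279.483  240.3698] mid xyz [0.5715 0.0609 0.0337] box -0.008844052708797559 0.036723435765403815
scene red_conta
[... 636 characters left out ...]
58] box -0.004052081379480447 -0.04640599574134933
   scene red 36 [332.2222 261.7222] mid xyz [0.5041 0.0093 0.0341] box 0.0013777105564702513 -0.04694736619976399
   scene blue 52 [342.3462 238.8077] mid xyz [0.5722 0.0579 0.0345] box -0.0011577155339347913 0.0347059481751455
   top brass 8 [330.625 242.   ] mid xyz [0.5042 0.0168 0.0473] box -0.009588264269747217 -0.039612244973478546
   top red 33 [329.2121 242.6061] mid xyz [0.505  0.0195 0.0326] box -0.013425594245456978 -0.03743329257618057
[0.5134 0.0719 0.2562] 12.125 [-0.5214  0.8045  0.0798]
top orange n 12 x 0.0684298315496911 y -0.02480802510173797 z 0.1851082768041563 ang~ 1.6794562399211361
  white x,z fit [ 5.3041 -0.1855] 56
```

View pics/t1wrist.png

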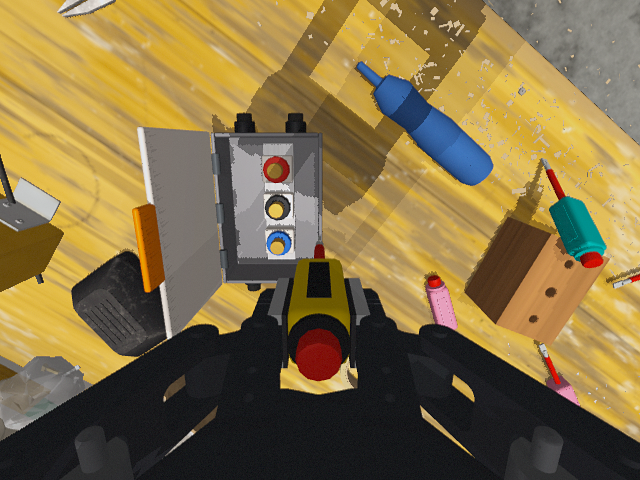

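The wrist picture shows the cover open (orange tab at (147,248)), the red terminal at (276,169), black at (278,208), blue at (279,243), and the tester upright in the grip. Now I'll check how the tip sits in the grip.

```bash
python3 - <<'E'
from h import *
np.set_printoptions(precision=4,suppress=True)
s=manip.read_state();m=vision.camera_model('wrist');Q=R.from_quat(s['eef_rot']).as_matrix()
for k in (.085,.0967): print('pred tip/blade',k,pix(m,s['tool_pos']+Q@[0,0,k]))
a=cv2.imread('pics/w2.png')[225:275,295:345];b=cv2.imread('pics/t1wrist.png')[225:275,295:345]
p,d,m=grab('scene')
print('scene pred tip',pix(m,s['tool_pos']+Q@[0,0,.0967]),'handle bottom',pix(m,s['tool_pos']+Q@[0,0,.0267]))
u,v=pix(m,s['tool_pos']+Q@[0,0,.0967]).astype(int)
c=cv2.resize(p[v-35:v+15,u-30:u+30,::-1],None,fx=6,fy=6,interpolation=cv2.INTER_NEAREST)
o=np.zeros((300,970,3),np.uint8);o[:,:300]=cv2.resize(a,(300,300));o[:,305:605]=cv2.resize(b,(300,300));o[:,610:]=c
cv2.imwrite('pics/tip.png',cv2.resize(o,(776,240)))
print(u,v,go([.505,.0121,.257]))
E
```

```text
pred tip/blade 0.085 [318.1236 244.0925]
pred tip/blade 0.0967 [318.1368 239.4835]
scene pred tip [317.8179 202.1452] handle bottom [316.9416 175.6094]
317 202 (array([ 0.0416, -0.0439, -0.0007]), 'yaw now 125.5', 'turn', None, 'q6', np.float64(-2.2005455210096154), 't', 12.225, 'F', array([-0.4579,  0.4101, -0.5921]))
```

View pics/tip.png

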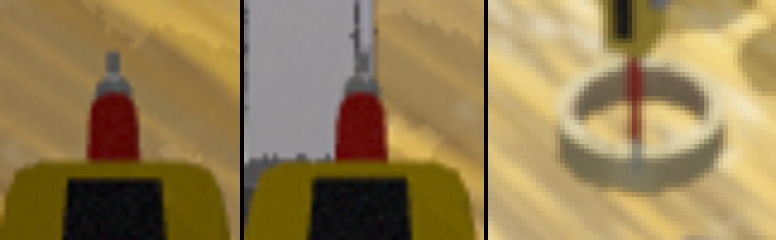

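Request:
{"api": "send_rows", "payload": {"steps": [[1,[0.02,-0.022,0],0],[1,[0.0415,-0.044,0],0],[1,[0.0415,-0.044,0.03],0],[1,[0.0415,-0.044,0.06],0],[1,[0.0415,-0.044,0.085],0],[1,[0.0415,-0.044,0.1],0],[1,[0.0415,-0.044,0.1],0]]}}

```text
t: 13.1
tool_pos: [0.5048, 0.0122, 0.1558]
eef_rot: [-0.305, 0.952, 0.0, -0.001]
force: [-0.1, -0.5, -0.6]
opening: 0.273
gripper_force: 61.5
```

```bash
cat > f.py <<'E'
from h import *
import sys
np.set_printoptions(precision=4,suppress=True)
s=manip.read_state();Q=R.from_quat(s['eef_rot']).as_matrix()
print(go([.505,.0121,.1407]))
p,d,m=grab('scene');t=s['tool_pos']+Q@[0,0,.0967];print('tip pred',t,pix(m,t),'contact top',pix(m,[.505,.0121,.049]))
c1=cv2.resize(p[215:275,300:370,::-1],None,fx=5.7,fy=5.7,interpolation=cv2.INTER_CUBIC)
p,d,m=grab('wrist');print('wrist tip',pix(m,t),'contact',pix(m,[.505,.0121,.049]))
c2=cv2.resize(p[195:285,270:370,::-1],(380,342),interpolation=cv2.INTER_CUBIC)
cv2.imwrite('pics/'+sys.argv[1]+'.png',np.hstack([c1[:342],c2]))
E
python3 f.py f1
```

```text
(array([-0.0001, -0.0001,  0.0151]), 'yaw now 125.6', 'turn', None, 'q6', np.float64(-2.3198875787038102), 't', 13.1, 'F', array([-0.1255, -0.5392, -0.595 ]))
tip pred [0.5047 0.0122 0.0591] [331.407  252.3297] contact top [331.5658 255.5849]
wrist tip [318.6237 238.6181] contact [318.3465 235.2414]
```

View pics/f1.png

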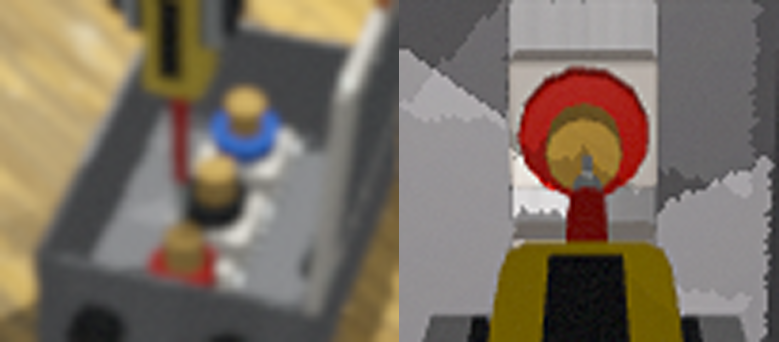

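In the wrist crop the tip is centred over the brass contact in the red collar. The apparent 4 px offset is half the 7 mm blade width. Now a gentle descent.

Request:
{"api": "send_rows", "payload": {"steps": [[1,[0,0,0.004],0],[1,[0,0,0.007],0],[1,[0,0,0.009],0],[1,[0,0,0.0105],0],[1,[0,0,0.012],0],[1,[0,0,0.0125],0],[1,[0,0,0.0125],0]]}}

```text
t: 14.08
tool_pos: [0.5051, 0.0121, 0.1439]
eef_rot: [-0.305, 0.952, -0.0, 0.0]
force: [-0.5, 0.9, 0.9]
opening: 0.275
gripper_force: 61.6
```

Request:
{"api": "send_rows", "payload": {"steps": [[1,[0,0,0.001],0],[1,[0,0,0.0023],0],[1,[0,0,0.0023],0],[1,[0,0,0.0023],0],[1,[0,0,0.0023],0]]}}

```text
t: 14.7
tool_pos: [0.5051, 0.0121, 0.1415]
eef_rot: [-0.305, 0.952, -0.0, -0.0]
force: [0.5, 0.1, 2.2]
opening: 0.271
gripper_force: 61.7
```

```bash
python3 f.py f2; python3 - <<'E'
from h import *
F=[]
for i in range(8): vision.grab_frame('top'); F.append(manip.read_state()['force'])
print(np.mean(F,0),np.std(F,0))
E
python3 c.py scene
```

```text
(array([0.0001, 0.0001, 0.0008]), 'yaw now 125.6', 'turn', None, 'q6', np.float64(-2.3198935830804035), 't', 14.7, 'F', array([0.5142, 0.1492, 2.2309]))
tip pred [0.5051 0.0121 0.0448] [331.6268 256.912 ] contact top [331.5658 255.5849]
wrist tip [318.133  239.4613] contact [318.2351 240.9484]
[-0.3211459  -0.01000938  2.46866867] [0.3041078  0.27736757 0.59683125]
[0.5051 0.0121 0.1415] 15.2 [-0.4761 -0.0124  2.7516]
scene orange n 0 x nan y nan z nan ang~ nan
  white x,z fit [0.347  0.1163] 302
  return _methods._mean(a, axis=axis, dtype=dtype,
  ret = ret.dtype.type(ret / rcount)
```

View pics/f2.png

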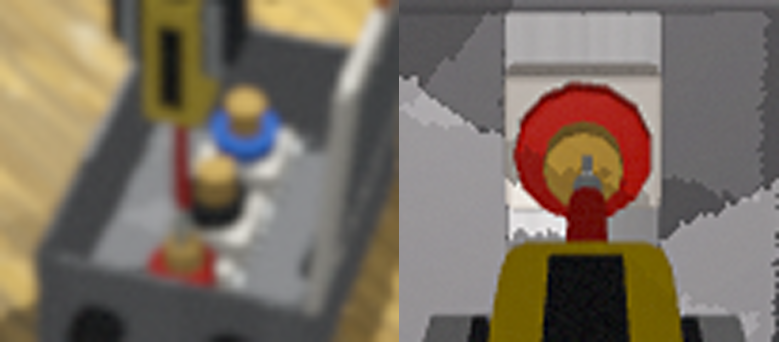

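The tip rests on the red contact and the cover stands open at the right of the crop. Net force is about 3 N, which means roughly 4 mm of travel. I'll hand it in.

```bash
python3 -c "
from h import *
print(workorder.finish_job())"
```

```text
the job is handed in; nothing more can be done
None
```

I handed the job in with the cover open at about 1.67 rad and the yellow tester held upright, its tip on the red-collared contact, pressing with about 3 N (roughly 4 mm down). The lift came from the shaft pushing up the tab's front edge by friction, not from the blade levering underneath it, because the tool could not be tilted. No verdict was returned.

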